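# Lock the pot's collar, fit its bayonet lid and hold it half turned

## Robot

A 6-joint arm with a two-finger parallel gripper is mounted at the origin on a cart in front of the work surface, level with it; the furniture and walls round the work are solid. World frame = base frame: x ahead of the robot, y to its left, z up, the work surface at z = 0. Lengths are in m, angles in rad, forces in N, time in s.
With the tool pointing down it reaches from about 0.15 to 0.775 m from the base axis. Payload 6.1 kg.
Tool frame: the origin (TCP) lies at the very end of the fingers, on their centre line; the grasp point (between the pads) lies robot.hold_point_z behind it (robot.hold_point_z is the distance from the TCP to the grasp point, in m); z points along the fingers, y is the line along which they close (so a half turn about z gives the same grasp; the last joint's range is limited). The gripper opens to 85 mm and grips with 20 to 120 N. Pads are 22 mm wide; open, the fingers measure 114 mm over their backs; the gripper's body (76 mm by 85 mm) begins 54 mm behind the grasp point. The pads swing forward as they close: fully open they stand 13 mm farther back than shut.
Start: joints at [1.209, 0.126, -0.04, 1.405, 0, 1.571], TCP at [0.186, 0.491, 0.231] pointing down, gripper open.
Joint ranges: [-2.72, 2.72], [-0.95, 1.95], [-1.27, 1.35], [-1.78, 2.02], [-1.46, 1.47], [-3.14, 3.14]. Speed limits (rad/s): [2.39, 2.39, 3.01, 3.14, 3.14, 3.14].

## Interface

Orientations are given as a unit quaternion [w, x, y, z].
In Python, from rig import monitor, cams, finish_job, robot gives the robot as it stands.
- The arm moves only by the tool jog_arm, never from a script. Its argument "deltas" is text: rows parted by semicolons, each of 7 numbers parted by spaces: the closure, from -1 (fully open) to 1 (shut), so that 0 is half open, then the shift along the world's x, y, z in mm, then the turn, a rotation vector about the world's x, y, z in degrees. In form: gripper tx ty tz wx wy wz; .... A call has 1 to 20 rows; each row is the pose to reach, as a shift and turn from the pose commanded when the call began; what a row does not reach only later rows make up. A row lasts 1/10 s, in which the tool goes at most 50 mm and 8.59 degrees, less where a joint would pass 70% of its speed; a pose out of reach is approached as far as the arm can. A call with a gripper value outside its range is refused whole. The fingers move at their own pace and stop on an object; "force" is the grip in N (left out, the last holds). Time passes only in rows, so rows that repeat a pose let the fingers close. It gives the time, the measured TCP pose, the force, the opening and the grip force at its end, in the units of the state.
- monitor.get_state(): the state, without advancing time (a new reading comes with each control period).
- cams.grab_frame(name): name is "side" or "top" or "wrist"; returns (picture, depth): 480x640x3 uint8, red, green, blue; 480x640 float32, m along the optical axis (not along the pixel's ray), 0 where there is no reading.
- cams.camera_info(name): a dict with "K" (3x3 intrinsics, pixels), "extrinsics" (4x4, takes a point from world to camera coordinates). Camera axes: x right, y down, z forward; pixel columns grow to the right and rows downward; lengths in m; the calibration is good to about 2 mm. The wrist camera is an equidistant fisheye: a pixel r from the principal point sees the ray r / f radians off the axis. A picture is of the moment at which its call begins: read the wrist's pose just before it. camera_info takes no time and is no camera call; for the wrist camera it gives the pose at the moment of the call.
- finish_job(): hands the job in; it is judged then, once.
The state is a dict: "time_s": time; "joints": joint angles; "dq": joint speeds; "tau": joint torques, N m; "tool_pos": TCP position; "tcp_rot": TCP orientation; "ft_force": force on the tool from outside, world axes, zero at the start; "torque": the same for the moment, N m; "opening": opening from 0.0 (shut) to 1.0 (fully open); "finger_force": force on a finger pad.
Only numpy, scipy, OpenCV 4.12 (cv2) and the standard library are available. Lean on these libraries where they do the work, as an engineer would, in place of code of your own. Each camera call takes 0.05 s, during which the arm holds its last target. There are 200 camera calls.

## Task

Swing the lock collar at the foot of the pot clockwise (seen from above) by its upright tab until the tab stands fully at its stop, in line with the raised rib on the foot plate. Then put the bayonet lid on the pot: lugs down through the two gaps in the rim until its flange lies flat on the rim, and turn it clockwise only half way to the lock, until the bar handle lines up with the two small pips on the outside of the rim; never turn it so far that it pushes the spring catch. Finish while still gripping the lid's handle and holding it there so that I can fit the safety clip, and leave the other things on the cart alone.

Things in the scene. Friction and masses are not known exactly. Their poses are not given: they have to be found in the camera images.
- pot: aluminium pot fixed to the cart: grey foot plate 200 mm across, 10 mm thick, with a raised rib 3 mm high near its edge as the locked mark; body 96 mm across, rim top 70 mm up. Origin at the centre of the underside, z up along the pot's axis. The two gaps in the lip of its mouth lie in its +x and -x directions. The turning lid's lugs meet the spring catch after about 55 degrees and lock at 85.
- mouth (a point): centre of the pot's mouth, level with the rim top. The mouth is 64 mm across inside an 8 mm thick overhanging lip; the two gaps in the lip are about 21 mm wide and reach out to 40 mm from the axis; the hollow is 26 mm deep from the rim top. A lid that is home turns clockwise from the gaps; stops inside allow only about 8 degrees the other way.
- half_mark: two small dark pips on the outside of the pot's rim on both sides, 5 mm wide, reaching out 55 mm from the axis, tops at 70 mm, fixed to the pot. Origin the same as the pot's; its x axis points through both pips: the direction of the lid's handle at half turn, 42 degrees clockwise of the gaps.
- collar (a joint): captive lock collar round the pot's foot, a dark ring 120 mm across with one upright tab, turning stiffly about the pot's axis (about 2 N at the tab; it stays where it is left). Value in rad, growing clockwise seen from above; starts between 0 and 0.4; 1.0 = end stop, the tab in line with the locked mark.
- collar_tab (a point): top centre of the collar's upright tab, 70 mm above the cart top and 78 mm from the pot's axis. The tab is 10 mm thick along the direction it moves, 24 mm long radially and free from 22 mm up to 70 mm height. The point's x axis points radially outward.
- catch (a joint): spring catch pin that passes through the pot's wall 55 mm up, 112 degrees anticlockwise of the pot's +x; value in m, 0 = at rest, up to 0.006 when a lug pushes it outward (about 2 N).
- lid: loose 0.25 kg lid standing on its plug; origin under its centre, z up. Plug 60 mm across; two lugs in +x and -x, 14 mm wide, out to 37 mm from the axis, 1 to 9 mm high; flange 88 mm across, 20 to 26 mm high; upright bar handle along x (over the lugs), 64 mm long, 14 mm thick, from 26 to 60 mm height. Same after half a revolution. Home on the pot its origin is 50 mm above the pot's.
- grease_tin: bystander: green round tin with a light lid, 67 mm across, 38 mm tall; origin under its centre
- crank: bystander: small light grey metal crank with two upright hubs, 41 x 71 mm, 50 mm tall; origin under its centre
- screwdriver: bystander: flat screwdriver with a yellow handle, lying along its y, 214 mm long, 31 mm thick; origin under its centre
- drift: bystander: hexagonal brass drift (a short rod), lying along its y, 111 mm long, 14 mm thick; origin under its centre

How it is judged:
By the outcome, as a careful person would: the job done as asked, in the order asked, and still so for the second after the job is handed in, while the arm keeps its last pose, push and grip.
It also fails if it takes over 61 s, if anything falls off the work surface, if the arm or the gripper's body presses on something with over 40 N, if the wrist force passes 120 N, or if a joint passes its speed limit or range.

## Working session

There is one attempt and no reset: what is moved stays moved. The work goes in short steps, Python scripts to look and compute and a tool call to move; the robot and the scene stay as the last step left them, time stands still between calls to the robot, and variables do not carry over. Pictures are saved under pics/ and viewed, at most 10 in all, crops included, and the job is handed in when it is done.

Besides the shell and the picture viewer there is one more tool, called after "Request:" by a JSON object that holds its "fn" and its "kwargs". jog_arm: Moves the arm, as the interface text tells. Its arguments: {"type":"object","properties":{"deltas":{"type":"string"},"force":{"type":"number"}},"required":["deltas"]}

```bash
mkdir -p pics; cat > h.py <<'E'
import numpy as np, cv2
from rig import monitor, cams, finish_job, robot
def cloud(name):
    inf=cams.camera_info(name); im,d=cams.grab_frame(name)
    K=np.array(inf["K"]);T=np.linalg.inv(np.array(inf["extrinsics"]))
    v,u=np.mgrid[:480,:640]
    x=(u-K[0,2])/K[0,0]; y=(v-K[1,2])/K[1,1]
    if name=="wrist":
        r=np.hypot(x,y); s=np.where(r>1e-9,np.tan(np.minimum(r,1.5))/np.maximum(r,1e-9),1); x=x*s;y=y*s
    P=np.stack([x*d,y*d,d],-1)@T[:3,:3].T+T[:3,3]
    P[d<=0]=np.nan
    return im,d,P
E
python3 - <<'E'
from h import *
s=monitor.get_state(); print(s, robot.hold_point_z)
for n in("top","side"):
    im,d,P=cloud(n); cv2.imwrite(f"pics/{n}0.png",im[:,:,::-1]); np.savez(f"{n}0.npz",im=im,P=P)
    print(n,cams.camera_info(n))
E
```

```text
{'time_s': 0.0, 'joints': array([ 1.20898269e+00,  1.26384394e-01, -4.06042150e-02,  1.40540758e+00,
       -1.13867540e-05,  1.57082679e+00]), 'dq': array([-0.00024061,  0.00060957, -0.00122005, -0.00035006, -0.00027945,
       -0.00048899]), 'tau': array([ 8.88954091e-04, -4.35915112e+01,  3.52925062e+01,  1.75990822e-02,
       -9.37301735e-06, -2.80142736e-06]), 'tool_pos': array([0.185693  , 0.49062545, 0.23052791]), 'tcp_rot': array([-1.38312040e-04,  1.79936587e-01,  9.83677887e-01, -7.87901089e-04]), 'ft_force': array([-0.30856549, -0.12375507, -0.13682175]), 'torque': array([-0.0134173 ,  0.01375401, -0.04722342]), 'finger_force': 0.0, 'opening': 1.0016255234733336} 0.0187
top {'K': array([[497.73227934,   0.        , 320.49784606],
       [  0.        , 497.73227934, 239.64315669],
       [  0.        ,   0.        ,   1.        ]]), 'extrinsics': array([[-0.02522885, -0.99960762,  0.01217015,  0.16825143],
       [-0.98512005,  0.0227892 , -0.17035005,  0.59324253],
       [ 0.17000586, -0.0162868 , -0.98530845,  1.03427408],
       [ 0.        ,  0.        ,  0.        ,  1.        ]])}
side {'K': array([[551.0071047 ,   0.        , 320.34941033],
       [  0.        , 551.0071047 , 250.39651334],
       [  0.        ,   0.        ,   1.        ]]), 'extrinsics': array([[ 0.9923372 , -0.12168478,  0.02144043, -0.58000704],
       [-0.05889832, -0.6183927 , -0.78365902,  0.19319552],
       [ 0.10861798,  0.77639119, -0.62082111,  0.94226311],
       [ 0.        ,  0.        ,  0.        ,  1.        ]])}
```

View pics/top0.png

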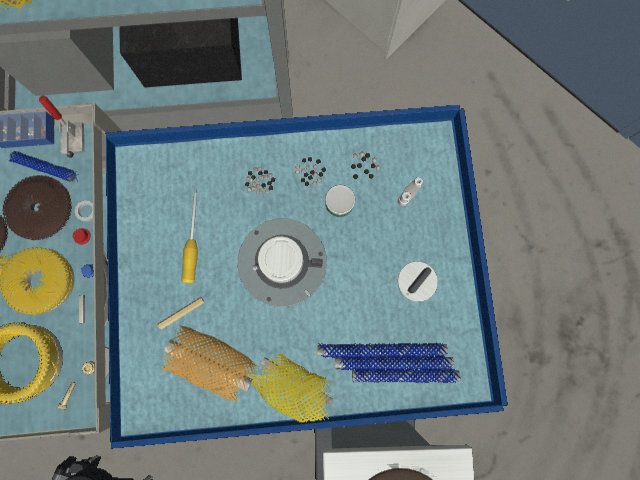

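View pics/side0.png

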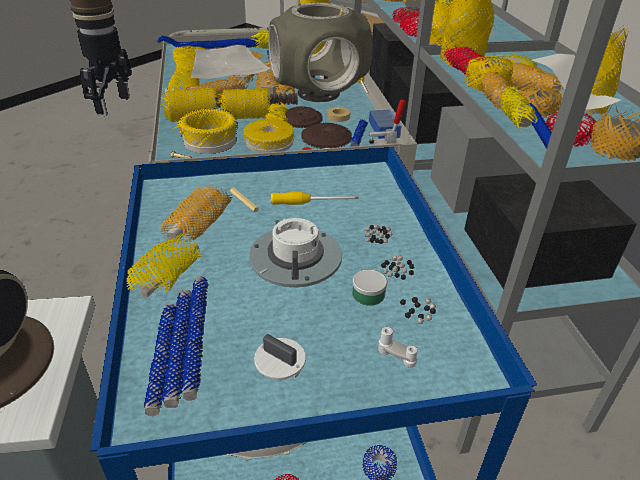

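```bash
python3 - <<'E'
from h import *
z=np.load("top0.npz");P=z["P"];im=z["im"]
def cen(u,v,h0,h1,r):
    m=np.zeros(P.shape[:2],bool);m[v-r:v+r,u-r:u+r]=1
    m&=(P[...,2]>h0)&(P[...,2]<h1);q=P[m];
    return q
def circ(q):
    (c,r)=cv2.minEnclosingCircle(q[:,:2].astype(np.float32)); return c,r,q[:,2].mean(),len(q)
print("pot rim",circ(cen(282,260,.062,.075,27)))
print("plate",circ(cen(282,260,.006,.016,50)))
q=cen(418,281,.015,.035,25);print("lid flange",circ(q))
q=cen(418,281,.045,.07,25);print("handle",q.mean(0),cv2.minAreaRect(q[:,:2].astype(np.float32)))
z2=np.load("side0.npz");
a=cv2.resize(im[200:320,225:345],(480,480),interpolation=cv2.INTER_CUBIC)
b=cv2.resize(z2["im"][205:295,245:345],(530,480),interpolation=cv2.INTER_CUBIC)[:,:320*530//530]
cv2.imwrite("pics/c1.png",np.hstack([a,b])[:,:,::-1])
print(P[262,312:322],P[293,308],)
for u,v in((295,265),(262,270),(295,230)):print(P[v,u])
E
```

```text
pot rim ((0.5600694417953491, 0.24488024413585663), 0.055267054587602615, np.float64(0.06996324370997162), 818)
plate ((0.5746428966522217, 0.2429664433002472), 0.14689967036247253, np.float64(0.01083160167487792), 3720)
lid flange ((0.5044716596603394, -0.05708784610033035), 0.04425126686692238, np.float64(0.02659121527982223), 1014)
handle [ 0.50396735 -0.05554941  0.05907495] ((0.5042285323143005, -0.056752655655145645), (0.014536318369209766, 0.06413625180721283), 49.07772445678711)
[[0.54584384 0.17341175 0.07117392]
 [0.54578207 0.17129476 0.0712654 ]
 [0.54606501 0.16917197 0.06864174]
 [0.54558932 0.16706388 0.07199376]
 [0.5462199  0.16491455 0.06662811]
 [0.54601159 0.16279825 0.06787343]
 [0.54581153 0.16068623 0.06905453]
 [0.54544866 0.15859474 0.07152136]
 [0.54597278 0.15641258 0.06698782]
 [0.54525812 0.15437223 0.07223387]] [0.48435486 0.18389061 0.01398832]
[0.54025079 0.20947351 0.07164404]
[0.5313956  0.27925841 0.07078967]
[0.6271649  0.21032862 0.01182751]
```

View pics/c1.png

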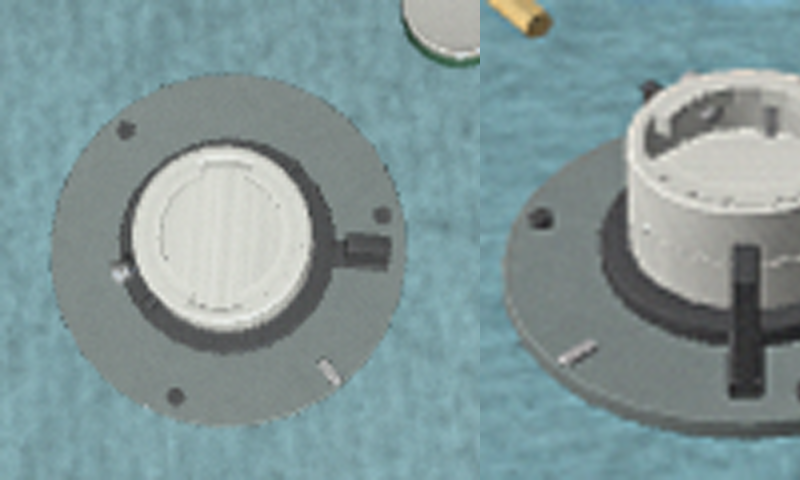

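Request:
{"fn": "jog_arm", "kwargs": {"deltas": "-1 359 -326 -30 0 0 -76;-1 359 -326 -30 0 0 -76;-1 359 -326 -30 0 0 -76;-1 359 -326 -30 0 0 -76;-1 359 -326 -30 0 0 -76;-1 359 -326 -30 0 0 -76;-1 359 -326 -30 0 0 -76;-1 359 -326 -30 0 0 -76;-1 359 -326 -30 0 0 -76;-1 359 -326 -30 0 0 -76;-1 359 -326 -30 0 0 -76;-1 359 -326 -30 0 0 -76;-1 359 -326 -30 0 0 -76;-1 359 -326 -30 0 0 -76"}}

```text
time_s: 1.5
tool_pos: [0.5441, 0.1659, 0.2015]
tcp_rot: [-0.0, 0.747, 0.665, 0.0]
ft_force: [-0.3, 0.6, 1.3]
opening: 1.001
finger_force: 0.0
```

```bash
python3 - <<'E'
from h import *
s=monitor.get_state(); print(s["time_s"],s["tool_pos"],s["joints"])
im,d,P=cloud("wrist");np.savez("w1.npz",im=im,P=P);cv2.imwrite("pics/w1.png",im[:,:,::-1])
print(cams.camera_info("wrist"))
E
```

```text
1.5 [0.54405864 0.16589701 0.20151624] [ 2.95891349e-01  2.10084933e-01 -3.97355821e-03  1.35668099e+00
  1.49232292e-04  1.98249261e+00]
{'K': array([[371.64829954,   0.        , 321.72951419],
       [  0.        , 371.64829954, 241.16963543],
       [  0.        ,   0.        ,   1.        ]]), 'extrinsics': array([[ 9.93189311e-01, -1.16508029e-01, -9.33908886e-04,
        -5.21280293e-01],
       [-1.11114596e-01, -9.49562712e-01,  2.93230631e-01,
         1.88577341e-01],
       [-3.50505279e-02, -2.91129757e-01, -9.56041278e-01,
         4.19174992e-01],
       [ 0.00000000e+00,  0.00000000e+00,  0.00000000e+00,
         1.00000000e+00]])}
```

View pics/w1.png

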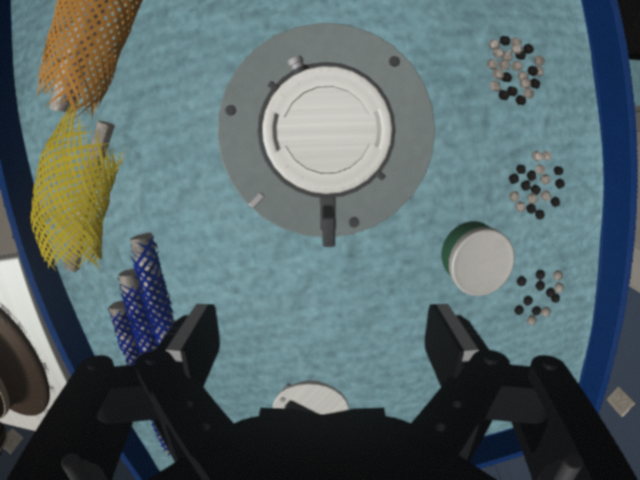

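```bash
cat >> h.py <<'E'
def fitc(q):
    A=np.c_[2*q[:,:2],np.ones(len(q))]; s=np.linalg.lstsq(A,(q[:,:2]**2).sum(1),rcond=None)[0]
    return s[:2],np.sqrt(s[2]+s[:2]@s[:2])
def onplane(u,v,z,inf):
    K=inf["K"];T=np.linalg.inv(inf["extrinsics"]);x=(u-K[0,2])/K[0,0];y=(v-K[1,2])/K[1,1]
    r=np.hypot(x,y);dr=np.array([np.sin(r)*x/r,np.sin(r)*y/r,np.cos(r)]);w=T[:3,:3]@dr
    return T[:3,3]+w*(z-T[2,3])/w[2]
E
python3 - <<'E'
from h import *
inf=cams.camera_info("wrist");z=np.load("w1.npz");P=z["P"];im=z["im"];Z=P[...,2]
bad=~np.isfinite(Z);Z=np.where(bad,0,Z)
roi=np.zeros(Z.shape,bool);roi[15:250,210:440]=1
# rim outer contour: mask z in .064-.076
m=(roi&(Z>.062)&(Z<.078)).astype(np.uint8);
cs,_=cv2.findContours(cv2.morphologyEx(m,cv2.MORPH_OPEN,np.ones((15,15))),cv2.RETR_EXTERNAL,cv2.CHAIN_APPROX_NONE);c=max(cs,key=cv2.contourArea)[:,0]
q=np.array([onplane(u,v,.07,inf) for u,v in c]);C,R=fitc(q);
e=abs(np.hypot(*(q[:,:2]-C).T)-R)<.002;C,R=fitc(q[e]);print("rim",C,R,Z[m>0].mean())
m=(roi&(Z>.005)&(Z<.1)).astype(np.uint8)
cs,_=cv2.findContours(m,cv2.RETR_EXTERNAL,cv2.CHAIN_APPROX_NONE);c=max(cs,key=cv2.contourArea)[:,0]
q=np.array([onplane(u,v,.01,inf) for u,v in c]);C2,R2=fitc(q);
for _ in range(5): e=abs(np.hypot(*(q[:,:2]-C2).T)-R2)<.002;C2,R2=fitc(q[e])
print("plate",C2,R2,e.mean())
for n,u,v,h in(("gapL",277,130,.066),("gapR",380,128,.066),("pipL",272,84,.07),("pipR",382,177,.07),("rib",256,200,.013),("tab",329,202,.07),("tab2",329,215,.07),("catch",295,62,.055)):
    p=onplane(u,v,h,inf)[:2];r=p-C;print(n,p,np.hypot(*r),np.degrees(np.arctan2(r[1],r[0])),Z[v,u])
# tab pts
m=roi&(Z>.062)&(Z<.078);r=np.hypot(P[...,0]-C[0],P[...,1]-C[1]);t=m&(r>.063)&(r<.095)
q=P[t];print("tabpts",len(q),q.mean(0),[np.degrees(np.arctan2(*(q.mean(0)[:2]-C)[::-1]))],cv2.minAreaRect(q[:,:2].astype(np.float32)))
cv2.imwrite("pics/w1c.png",cv2.resize(im[20:250,205:445],(720,690)[:2],interpolation=cv2.INTER_CUBIC)[:600,:,::-1])
E
```

```text
rim [0.56601183 0.20417963] 0.0145762926322609 0.06997848701437041
plate [0.55685608 0.24084404] 0.0988070522983218 0.9622047244094488
gapL [0.52020633 0.24508618] 0.06141245642467528 138.23358424555212 0.044707703291600176
gapR [0.59652666 0.23793823] 0.04550602380579669 47.88916782347409 0.06667298413504036
pipL [0.52128343 0.27969622] 0.08776893510814428 120.6382150452767 0.06879382267045953
pipR [0.59393343 0.20127063] 0.02807272327133211 -5.947867754684314 0.0711600577913496
rib [0.48596153 0.18548561] 0.08220411960847851 -166.85537886235522 0.012961049996641494
tab [0.55232018 0.18661707] 0.022268914947546722 -127.93973370208927 0.022581422334597312
tab2 [0.55119481 0.17662418] 0.03128652682928727 -118.26766166729514 0.06509481796184668
catch [0.53914097 0.29676276] 0.09640373037999894 106.1845780508335 0.06267257706587204
tabpts 2808 [0.54928272 0.27118362 0.06996062] [np.float64(104.01863120674227)] ((0.5495306253433228, 0.2709362506866455), (0.0947204977273941, 0.05230088159441948), 14.014270782470703)
```

View pics/w1c.png

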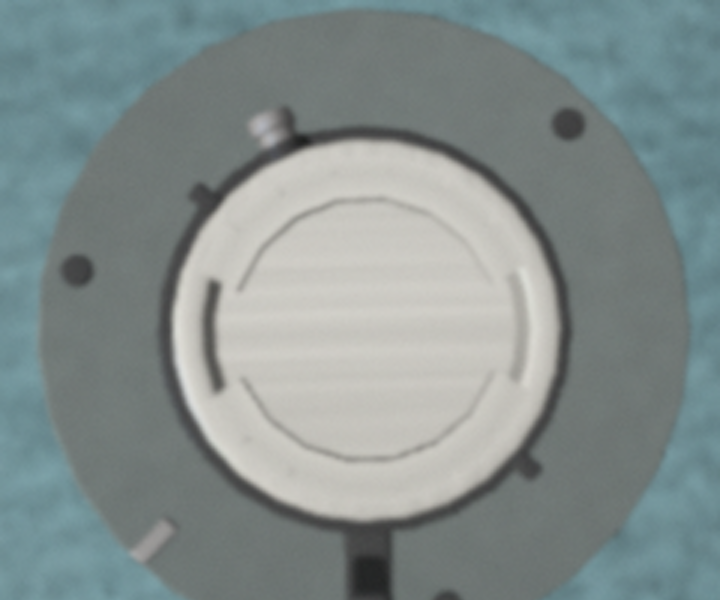

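Request:
{"fn": "jog_arm", "kwargs": {"deltas": "-0.3 3 -4 -100 0 0 0;-0.3 3 -4 -100 0 0 0;-0.3 3 -4 -140 0 0 0;-0.3 3 -4 -170 0 0 0;-0.3 3 -4 -170 0 0 0;-0.3 3 -4 -170 0 0 0;1 3 -4 -170 0 0 0;1 3 -4 -170 0 0 0;1 3 -4 -170 0 0 0;1 3 -4 -170 0 0 0;1 3 -4 -170 0 0 0;1 3 -4 -170 0 0 0;1 3 -4 -170 0 0 0;1 3 -4 -170 0 0 0;1 3 -4 -170 0 0 0", "force": 30}}

```text
time_s: 3.05
tool_pos: [0.5483, 0.1614, 0.0329]
tcp_rot: [0.0, 0.747, 0.665, 0.001]
ft_force: [-1.0, 0.0, 7.1]
opening: 0.112
finger_force: 29.2
```

```bash
python3 - <<'E'
from h import *
s=monitor.get_state(); print(s["time_s"],s["tool_pos"],s["ft_force"],s["torque"],s["opening"])
c=np.array([.5573,.2407]);p=np.array([.548,.161]);
for a in list(range(0,47,5))+[46,47,48]:
    t=-np.radians(a);R=np.array([[np.cos(t),-np.sin(t)],[np.sin(t),np.cos(t)]]);print(a,np.round(((R@(p-c)+c)-p)*1000,1))
E
```

```text
3.05 [0.54832466 0.16138423 0.03291637] [-9.52092221e-01  3.06094703e-03  7.12662350e+00] [0.00803682 0.57182016 0.30969078] 0.11212117004597848
0 [0. 0.]
5 [-6.9  1.1]
10 [-13.7   2.8]
15 [-20.3   5.1]
20 [-26.7   8. ]
25 [-32.8  11.4]
30 [-38.6  15.3]
35 [-44.   19.7]
40 [-49.1  24.6]
45 [-53.6  29.9]
46 [-54.5  31. ]
47 [-55.3  32.1]
48 [-56.2  33.3]
```

Request:
{"fn": "jog_arm", "kwargs": {"deltas": "1 -7 1 1 0 0 -5;1 -14 3 1 0 0 -10;1 -20 5 1 0 0 -15;1 -27 8 1 0 0 -20;1 -33 11 1 0 0 -25;1 -39 15 1 0 0 -30;1 -44 20 1 0 0 -35;1 -49 25 1 0 0 -40;1 -51 27 1 0 0 -42;1 -51 27 1 0 0 -42;1 -51 27 1 0 0 -42"}}

```text
time_s: 4.15
tool_pos: [0.4968, 0.1879, 0.0329]
tcp_rot: [0.0, 0.936, 0.353, 0.0]
ft_force: [-2.7, -1.6, 4.3]
opening: 0.116
finger_force: 29.9
```

Request:
{"fn": "jog_arm", "kwargs": {"deltas": "1 -2 2 0 0 0 -2;1 -3 4 0 0 0 -3;1 -4 5 0 0 0 -4;1 -4 5 0 0 0 -4"}}

```text
time_s: 4.55
tool_pos: [0.4937, 0.1917, 0.0329]
tcp_rot: [0.002, 0.948, 0.32, 0.001]
ft_force: [0.7, -8.3, 5.5]
opening: 0.11
finger_force: 32.1
```

Request:
{"fn": "jog_arm", "kwargs": {"deltas": "1 -1 2 0 0 0 -0.5;1 -2 3 0 0 0 -1;1 -2 3 0 0 0 -1;1 -2 3 0 0 0 -1"}}

```text
time_s: 4.95
tool_pos: [0.4936, 0.1917, 0.033]
tcp_rot: [0.005, 0.951, 0.311, 0.001]
ft_force: [8.5, -20.1, 3.5]
opening: 0.114
finger_force: 45.3
```

Request:
{"fn": "jog_arm", "kwargs": {"deltas": "1 1 -1 0 0 0 0;-0.4 1 -1 0 0 0 0;-0.4 1 -1 0 0 0 0;-0.4 1 -1 0 0 0 0;-0.4 1 -1 0 0 0 0;-0.4 1 -1 0 0 0 0;-0.4 1 -1 0 0 0 0;-0.4 1 -1 50 0 0 0;-0.4 1 -1 100 0 0 0;-0.4 1 -1 150 0 0 0;-0.4 1 -1 170 0 0 0;-0.4 1 -1 170 0 0 0;-0.4 1 -1 170 0 0 0"}}

```text
time_s: 6.25
tool_pos: [0.4919, 0.1951, 0.2022]
tcp_rot: [-0.0, 0.95, 0.311, 0.0]
ft_force: [-0.0, -0.4, -0.6]
opening: 0.701
finger_force: 0.0
```

```bash
python3 - <<'E'
from h import *
s=monitor.get_state(); print(s["time_s"],s["tool_pos"],s["ft_force"])
im,d,P=cloud("wrist");inf=cams.camera_info("wrist");np.savez("w2.npz",im=im,P=P)
for p in((.5573,.2407,.07),(.494,.192,.07)):
    c=inf["extrinsics"]@np.r_[p,1];c=c[:3];th=np.arctan2(np.hypot(c[0],c[1]),c[2]);k=th/np.hypot(c[0],c[1])*inf["K"][0,0];print(c[0]*k+inf["K"][0,2],c[1]*k+inf["K"][1,2])
cv2.imwrite("pics/w2.png",im[:,:,::-1])
E
```

```text
6.25 [0.49187284 0.19512566 0.20218067] [-0.04795174 -0.36239622 -0.58007222]
324.527895846371 123.39758615099232
326.85564610293744 229.09295770381533
```

View pics/w2.png

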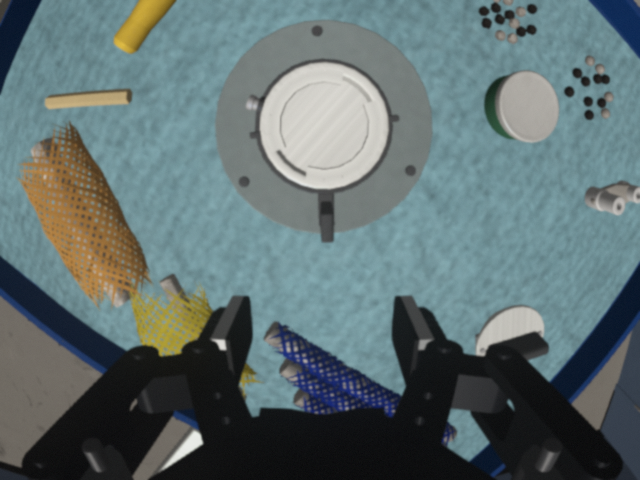

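Request:
{"fn": "jog_arm", "kwargs": {"deltas": "-0.4 12 -252 0 0 0 103;-0.4 12 -252 0 0 0 103;-0.4 12 -252 0 0 0 103;-0.4 12 -252 0 0 0 103;-0.4 12 -252 0 0 0 103;-0.4 12 -252 0 0 0 103;-0.4 12 -252 0 0 0 103;-0.4 12 -252 0 0 0 103;-0.4 12 -252 0 0 0 103;-0.4 12 -252 0 0 0 103;-0.4 12 -252 0 0 0 103;-0.4 12 -252 0 0 0 103;-0.4 12 -252 0 0 0 103;-0.4 12 -252 0 0 0 103;-0.4 12 -252 0 0 0 103;-0.4 12 -252 0 0 0 103"}}

```text
time_s: 7.9
tool_pos: [0.5035, -0.0569, 0.2016]
tcp_rot: [-0.001, 0.349, 0.937, -0.0]
ft_force: [-0.9, -0.2, -2.4]
opening: 0.701
finger_force: 0.0
```

```bash
python3 - <<'E'
from h import *
s=monitor.get_state(); print(s["time_s"],s["tool_pos"],s["tcp_rot"],s["joints"])
w,x,y,z=s["tcp_rot"];print("yaw y",np.degrees(2*np.arctan2(y,x))-90)
im,d,P=cloud("wrist");np.savez("w3.npz",im=im,P=P)
Z=np.nan_to_num(P[...,2]);near=np.hypot(P[...,0]-.504,P[...,1]+.057)<.06
q=P[near&(Z>.02)&(Z<.032)];(c,r)=cv2.minEnclosingCircle(q[:,:2].astype(np.float32));print("flange",c,r)
q=P[near&(Z>.054)&(Z<.066)];print("handle",len(q),q.mean(0),cv2.minAreaRect(q[:,:2].astype(np.float32)))
u,S,vt=np.linalg.svd(q[:,:2]-q[:,:2].mean(0),full_matrices=False);print(np.degrees(np.arctan2(vt[0,1],vt[0,0])))
E
```

```text
7.9 [ 0.50349885 -0.05694735  0.20157251] [-6.24809647e-04  3.48624571e-01  9.37262233e-01 -1.57949506e-04] [-1.12621516e-01  9.37566884e-02 -1.40587240e-01  1.33774132e+00
 -5.31924185e-06  5.99585055e-01]
yaw y 49.193569529173374
flange (0.5050389170646667, -0.057985544204711914) 0.04428909346461296
handle 1349 [ 0.50347071 -0.05702171  0.05979852] ((0.5044189095497131, -0.057687871158123016), (0.013932684436440468, 0.06303022801876068), 48.844215393066406)
-41.14085595500286
```

Request:
{"fn": "jog_arm", "kwargs": {"deltas": "-0.4 1 -1 -80 0 0 0;-0.4 1 -1 -80 0 0 0;-0.4 1 -1 -120 0 0 0;-0.4 1 -1 -150 0 0 0;-0.4 1 -1 -170 0 0 0;-0.4 1 -1 -170 0 0 0;-0.4 1 -1 -170 0 0 0;1 1 -1 -170 0 0 0;1 1 -1 -170 0 0 0;1 1 -1 -170 0 0 0;1 1 -1 -170 0 0 0;1 1 -1 -170 0 0 0;1 1 -1 -170 0 0 0;1 1 -1 -170 0 0 0;1 1 -1 -170 0 0 0", "force": 60}}

```text
time_s: 9.45
tool_pos: [0.5056, -0.0581, 0.0334]
tcp_rot: [0.001, 0.348, 0.937, 0.0]
ft_force: [-1.1, -1.0, 5.4]
opening: 0.151
finger_force: 59.4
```

Request:
{"fn": "jog_arm", "kwargs": {"deltas": "1 0 0 50 0 0 0;1 0 0 100 0 0 0;1 0 0 120 0 0 0;1 52 299 120 0 0 35.5;1 52 299 120 0 0 35.5;1 52 299 120 0 0 35.5;1 52 299 120 0 0 35.5;1 52 299 120 0 0 35.5;1 52 299 120 0 0 35.5;1 52 299 120 0 0 35.5;1 52 299 120 0 0 35.5;1 52 299 120 0 0 35.5;1 52 299 120 0 0 35.5;1 52 299 120 0 0 35.5"}}

```text
time_s: 10.85
tool_pos: [0.5568, 0.2396, 0.1526]
tcp_rot: [0.0, 0.047, 0.999, -0.0]
ft_force: [0.1, -0.3, -2.2]
opening: 0.15
finger_force: 59.7
```

```bash
cat > m.py <<'E'
from h import *
s=monitor.get_state(); t=s["tool_pos"];w,x,y,z=s["tcp_rot"];print(s["time_s"],t,s["ft_force"],"yaw y",np.degrees(2*np.arctan2(y,x))-90, s["opening"])
for n in("top","wrist"):
    im,d,P=cloud(n);inf=cams.camera_info(n);np.savez(n+"4.npz",im=im,P=P)
    Z=np.nan_to_num(P[...,2]);h=t[2]-.033
    m=((np.hypot(P[...,0]-t[0],P[...,1]-t[1])<.055)&(abs(Z-h-.024)<.006))
    q=P[m];c,r=cv2.minEnclosingCircle(q[:,:2].astype(np.float32));print(n,"flange",c,r,len(q),q[:,2].mean()-h)
    m=((np.hypot(P[...,0]-t[0],P[...,1]-t[1])<.045)&(abs(Z-h-.059)<.005)); q=P[m]
    if len(q)>5: print("handle top?",len(q),q.mean(0),cv2.minAreaRect(q[:,:2].astype(np.float32)))
    cv2.imwrite(f"pics/{n}4.png",im[:,:,::-1])
E
python3 m.py
```

```text
10.85 [0.55683817 0.23960447 0.15255702] [ 0.14537622 -0.31763404 -2.20924956] yaw y 84.66001399717902 0.14975570036905297
top flange (0.0, 0.0) 0.0 0 nan
wrist flange (0.5565453767776489, 0.23986606299877167) 0.044176869094371796 15128 0.026278295576337707
handle top? 6289 [0.55101733 0.24029108 0.17910268] ((0.5558258295059204, 0.2417580932378769), (0.061573248356580734, 0.03778809681534767), 16.654071807861328)m.py:7: RuntimeWarning: Mean of empty slice.
  q=P[m];c,r=cv2.minEnclosingCircle(q[:,:2].astype(np.float32));print(n,"flange",c,r,len(q),q[:,2].mean()-h)
  ret = ret.dtype.type(ret / rcount)
```

View pics/wrist4.png

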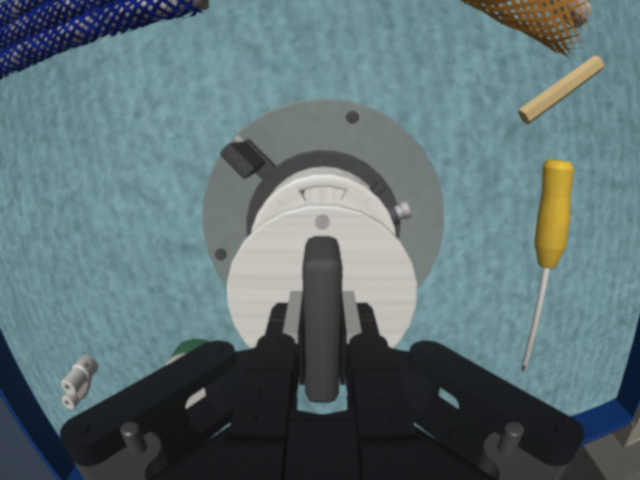

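```bash
python3 - <<'E'
from h import *
inf=cams.camera_info("wrist")
for f in("w1","w2","wrist4"):
    P=np.load(f+".npz")["P"];q=P.reshape(-1,3);q=q[np.isfinite(q).all(1)]
    e=np.hypot(q[:,0]-.557,q[:,1]-.241)
    k=q[(abs(q[:,2]-.01)<.004)&(e<.105)&(e>.09)]
    # outer edge by angle
    a=np.degrees(np.arctan2(k[:,1]-.241,k[:,0]-.557)).astype(int)//3
    o=np.array([k[a==i][np.argmax(np.hypot(*(k[a==i][:,:2]-[.557,.241]).T))] for i in np.unique(a)])
    C,R=fitc(o)
    for _ in range(6):
        g=abs(np.hypot(*(o[:,:2]-C).T)-R)<.0015;C,R=fitc(o[g])
    print(f,C,R,g.sum(),len(o))
    k=q[(abs(q[:,2]-.07)<.003)&(e<.05)&(e>.03)]
    a=np.degrees(np.arctan2(k[:,1]-.241,k[:,0]-.557)).astype(int)//3
    o=np.array([k[a==i][np.argmax(np.hypot(*(k[a==i][:,:2]-[.557,.241]).T))] for i in np.unique(a)])
    C,R=fitc(o)
    for _ in range(6):
        g=abs(np.hypot(*(o[:,:2]-C).T)-R)<.0015;C,R=fitc(o[g])
    print("  rim",C,R,g.sum(),len(o))
E
```

```text
w1 [0.55682887 0.2408878 ] 0.0992343079236384 119 119
  rim [0.55688145 0.24080941] 0.04740512297868624 114 120
w2 [0.55686794 0.24070958] 0.09920873607960942 118 118
  rim [0.55688483 0.24075212] 0.0475096979263597 114 120
wrist4 [0.55655679 0.24070041] 0.09920593456037867 83 83
  rim [0.55642969 0.24080254] 0.04738024403750736 50 53
```

Request:
{"fn": "jog_arm", "kwargs": {"deltas": "1 0 1 -20 0 0 0;1 0 1 -40 0 0 0;1 0 1 -48 0 0 0;1 0 1 -51 0 0 0;1 0 1 -54 0 0 0;1 0 1 -57 0 0 0;1 0 1 -57 0 0 0"}}

```text
time_s: 11.65
tool_pos: [0.557, 0.2421, 0.0956]
tcp_rot: [0.0, 0.046, 0.999, 0.0]
ft_force: [-1.2, 0.3, -2.0]
opening: 0.154
finger_force: 59.7
```

Request:
{"fn": "jog_arm", "kwargs": {"deltas": "1 0 0 -4 0 0 0;1 0 0 -7 0 0 0;1 0 0 -10 0 0 0;1 0 0 -12 0 0 0;1 0 0 -12 0 0 0"}}

```text
time_s: 12.15
tool_pos: [0.5568, 0.242, 0.0835]
tcp_rot: [0.0, 0.046, 0.999, 0.0]
ft_force: [-1.8, -0.5, 0.1]
opening: 0.155
finger_force: 60.2
```

Request:
{"fn": "jog_arm", "kwargs": {"deltas": "1 0 0 -1 0 0 0;1 0 0 -2 0 0 0;1 0 0 -2 0 0 0"}}

```text
time_s: 12.45
tool_pos: [0.5568, 0.242, 0.0834]
tcp_rot: [0.001, 0.046, 0.999, 0.0]
ft_force: [-6.3, -2.3, 11.7]
opening: 0.155
finger_force: 61.7
```

Request:
{"fn": "jog_arm", "kwargs": {"deltas": "1 0 -0.5 1 0 0 -5;1 0 -1 1 0 0 -10;1 0 -1 1 0 0 -15;1 0 -1 1 0 0 -20;1 0 -1 1 0 0 -25;1 0 -1 1 0 0 -30;1 0 -1 1 0 0 -35;1 0 -1 1 0 0 -39;1 0 -1 1 0 0 -41;1 0 -1 1 0 0 -41;1 0 -1 1 0 0 -41"}}

```text
time_s: 13.55
tool_pos: [0.5577, 0.2414, 0.0834]
tcp_rot: [0.001, 0.392, 0.92, 0.001]
ft_force: [-0.6, 1.2, 6.3]
opening: 0.153
finger_force: 60.9
```

```bash
sed -i 's/("top","wrist")/("wrist",)/; s/4.npz/5.npz/; s/4.png/5.png/' m.py; python3 m.py; python3 -c "
from h import *
print(monitor.get_state()['torque'])"
```

```text
13.55 [0.55773745 0.2413739  0.08337883] [-0.6148838   1.21309709  6.33045281] yaw y 43.80181665608541 0.15319165998610698
wrist flange (0.5522732138633728, 0.24338823556900024) 0.049914103001356125 17883 0.025180426061895772
handle top? 6297 [0.5536537  0.24601789 0.10990748] ((0.5582824349403381, 0.2439352571964264), (0.037787895649671555, 0.06122748553752899), 65.81217956542969)
[ 0.06912065 -0.09632858 -0.14738652]
```

View pics/wrist5.png

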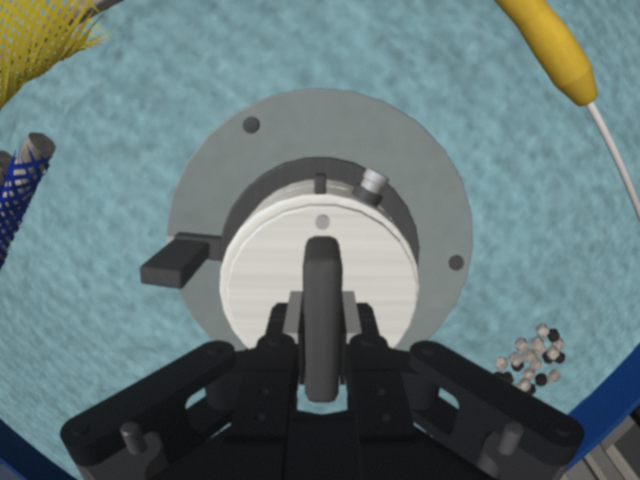

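```bash
python3 - <<'E'
from h import *
inf=cams.camera_info("wrist");z=np.load("wrist5.npz");g=z["im"].mean(2);P=z["P"]
m=np.zeros(g.shape,bool);m[172:194,308:334]=1
Z=P[...,2];C=np.array([.5567,.2408])
for v in range(174,194,2): print(v,np.round(g[v,310:332]).astype(int))
k=m&(abs(Z-.07)<.004)&(np.hypot(P[...,0]-C[0],P[...,1]-C[1])>.049)&(g<80)
v,u=np.nonzero(k);p=onplane(u.mean(),v.mean(),.07,inf);print(u.mean(),v.mean(),len(u),p)
for C in((.5567,.2408),(.5577,.2412)):
    r=p[:2]-C;print(np.hypot(*r),np.degrees(np.arctan2(r[1],r[0]))-180)
# dot on flange, handle front
for u,v,h in((322,221,.076),(322,240,.11)):
    print(onplane(u,v,h,inf), np.degrees(np.arctan2(*(onplane(u,v,h,inf)[:2]-[.5577,.2414])[::-1]))-180)
E
```

```text
174 [76 76 77 76 76 68 62 57 58 57 56 56 55 54 57 64 74 77 78 77 77 76]
176 [76 76 77 77 75 74 72 70 68 68 68 67 68 62 59 59 69 76 78 77 77 76]
178 [86 88 88 84 83 82 83 80 78 79 77 75 76 72 67 66 75 84 87 83 81 79]
180 [136 134 131 122 105  91  85  81  81  81  78  77  76  72  71  80 105 122
 125 121 116 110]
182 [152 151 147 133 114  94  84  82  82  79  78  76  75  73  69  82 110 133
 139 139 137 135]
184 [158 159 154 140 118  96  85  81  78  78  75  76  73  70  70  88 118 142
 148 145 144 141]
186 [163 164 161 146 122  95  82  80  78  76  75  76  75  71  71  89 118 139
 149 154 155 161]
188 [155 154 150 137 115  92  81  80  78  78  76  74  74  69  69  80 111 130
 138 138 138 137]
190 [154 152 145 134 113  91  84  79  78  75  74  73  73  70  68  82 108 128
 135 135 134 133]
192 [153 150 149 140 123 101  82  78  77  76  76  75  73  74  76  95 119 135
 141 141 140 139]
320.74015748031496 182.14173228346456 127 [0.52124373 0.2794079  0.07      ]
0.05241866691154873 -47.436623459751786
0.052810063920492756 -46.343922580369224
[0.53235069 0.26855485 0.076     ] -46.96953769130292
[0.53088524 0.2699618  0.11      ] -46.80698699565943
```

Request:
{"fn": "jog_arm", "kwargs": {"deltas": "1 0 0 0 0 0 -0.7;1 0 0 0 0 0 -0.7;1 0 0 0 0 0 -0.7;1 0 0 0 0 0 -0.7"}}

```text
time_s: 14.0
tool_pos: [0.5577, 0.2414, 0.0834]
tcp_rot: [0.001, 0.398, 0.918, 0.001]
ft_force: [0.8, -0.0, 5.4]
opening: 0.151
finger_force: 61.0
```

```bash
python3 - <<'E'
from h import *
s=monitor.get_state();w,x,y,z=s["tcp_rot"];print(s["tool_pos"],np.degrees(2*np.arctan2(y,x))-180,s["ft_force"])
im,d,P=cloud("wrist");inf=cams.camera_info("wrist")
# tab top angle and flange level
q=P.reshape(-1,3);q=q[np.isfinite(q).all(1)];e=np.hypot(q[:,0]-.5567,q[:,1]-.2408)
t=q[(abs(q[:,2]-.07)<.003)&(e>.066)&(e<.092)];print(len(t),t.mean(0),np.degrees(np.arctan2(t[:,1].mean()-.2408,t[:,0].mean()-.5567)))
f=q[(e<.042)&(abs(q[:,2]-.076)<.006)];A=np.c_[f[:,:2]-[.5567,.2408],np.ones(len(f))];print("flange plane",np.linalg.lstsq(A,f[:,2],rcond=None)[0])
E
```

```text
[0.55771352 0.24136582 0.08337982] -46.86933393559195 [ 0.75636112 -0.03938561  5.38893646]
852 [0.49548957 0.19415036 0.0701947 ] -142.68828061057062
flange plane [-0.00319588  0.00281144  0.07663589]
```

Tab is at -142.7° against the rib at -142.3°. The flange is flat at 76 mm, and the handle is at -46.9° against the pips at -47.2°. All three match, so I'm handing it in.

```bash
python3 -c "
from rig import finish_job
print(finish_job())"
```

```text
the job is handed in; nothing more can be done
None
```

The job is handed in: the collar tab is at its stop in line with the rib, and the lid is seated flat and turned half way to within about 0.5° of the pips by my measurement, about 13° short of the catch, with the gripper still holding its handle.

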